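# Feed a friction block through the guarded feeder with a push stick

## Task

Pick up the push stick by its red handle and use its nose to push the brown friction block along the bed of the green feeder, in under the yellow guard and out the other side, until the whole block is clear of the guard but still lies wholly on the bed between the outfeed rails. Never touch the block with the gripper or arm, only with the stick. Then lay the push stick back down flat along its black rubber mat, handle and nose both on it, and leave the other things on the bench where they are.

Things in the scene. Friction and masses are not known exactly. Their poses are not given: they have to be found in the camera images.
- feeder: Fixed bench feeder: green bed, steel rails, yellow guard. Origin on the bench under mid-guard, z up; feed direction is its own +y (roughly world +y). Bed top at z = 14 mm, from y = -230 (infeed end) to +190 mm (outfeed end). Guard tunnel y = -40 to +40 mm, 64 mm wide, 38 mm high above the bed; hood 124 mm wide, top at z = 98 mm; motor out to x = +100, switch box to x = -78 mm.
- guard_entry (a point): Middle of the guard's entry opening, at bed level (feeder x = 0, y = -40, z = 14 mm); axes as the feeder's. Infeed rails stand 16 mm above the bed: 130 mm apart from feeder y = -220 to -120 mm, then a funnel narrows to 64 mm at the guard.
- guard_exit (a point): Middle of the guard's exit opening, at bed level (feeder x = 0, y = +40, z = 14 mm); axes as the feeder's. Outfeed rails, 16 mm high above the bed and 64 mm apart, run from here to feeder y = +190 mm.
- friction_block: Brown friction block, 100 x 54 x 25 mm, about 0.09 kg, loose, lying on its wide side on the infeed bed, long side roughly along the feed but askew and off the middle. Origin: middle of one 100 x 25 mm edge face; own x along its 100 mm length, z along its 54 mm width (level), y along its 25 mm thickness (vertical).
- block_center (a point): Centre of the friction block (12.5 mm above the bed); axes as the block's, so x is along its 100 mm length (either end may lead).
- push_stick: Wooden push stick with red upright handle, loose, 0.2 kg, on its mat. Origin on its underside below the handle; own +y points to the nose, x across, z up. Bar 36 mm wide, 10 mm thick, y = -35 to +158 mm; nose block 40 mm wide, 20 mm high, y = +158 to +180 mm, flat rubber front. Handle 24 mm wide (x), 60 mm long (y = -30 to +30), top 85 mm above the underside.
- stick_grip (a point): Grip point in the red handle, 60 mm above the stick's underside, midway across and along the handle; axes as the stick's. Pinch it from above across the 24 mm width.
- stick_nose (a point): Middle of the nose's flat front face, 180 mm along the stick from the grip and 10 mm above the underside; axes as the stick's.
- stick_mat: Fixed black rubber mat, 110 mm (x) by 290 mm (y), 3 mm thick, origin under its centre; the stick lies along its y.
- grease_tin: Blue grease tin, 53 mm across and 38 mm high, loose bystander; origin under its centre.
- spare_block: Spare brown friction block standing on edge, 100 x 25 x 57 mm high, loose bystander on the bench; origin under its centre, x along its length.
- paint_marker: White and yellow paint marker, 121 x 13 x 13 mm, loose bystander; origin under its centre, x along its length.
Not all that is in view belongs to the job. Leave any blue look-alike of the friction_block alone.

How it is judged:
By the outcome, as a careful person would: the job done as asked, in the order asked, and still so for the second after the job is handed in, with the robot touching nothing.
It also fails if it takes over 51 s, if anything falls off the work surface, if the arm or the gripper's body presses on something with over 40 N, if the wrist force passes 120 N, or if a joint passes its speed limit or range.

## Robot

A 6-joint arm with a two-finger parallel gripper is mounted at the origin on a cart in front of the work surface, level with it; the furniture and walls round the work are solid. World frame = base frame: x ahead of the robot, y to its left, z up, the work surface at z = 0. Lengths are in m, angles in rad, forces in N, time in s.
With the tool pointing down it reaches from about 0.3 to 0.825 m from the base axis. Payload 5.4 kg.
Tool frame: the origin (TCP) lies on the centre line of the jaws, within the pads' length; the fingertips stand 17 mm ahead of it and the grasp point (between the pads) lies 2 mm behind it; z points along the fingers, y is the line along which they close (so a half turn about z gives the same grasp; the last joint's range is limited). The gripper opens to 92 mm and grips with 3 to 60 N. Pads are 20 mm wide; open, the fingers measure 128 mm over their backs; the gripper's body (75 mm by 189 mm) begins 69 mm behind the grasp point.
Start: joints at [-1.514, 0.158, 1.597, -0, 1.386, -0.21], TCP at [0.152, -0.555, 0.232] pointing down, gripper open.
Joint ranges: [-2.91, 2.91], [-0.94, 2.29], [0.18, 2.7], [-1.29, 4.43], [0.17, 2.64], [-3, 3]. Speed limits (rad/s): [2.57, 2.57, 3.14, 3.14, 3.14, 3.14].

## Interface

Orientations are given as a unit quaternion [w, x, y, z].
In Python, from station import status, vision, r, models gives the robot as it stands.
- The arm moves only by the shell command python3 -m crank 'ROWS' [OPENING] [FORCE]. ROWS is JSON, a list that holds one entry, the list of rows, each a list of 4 numbers: the shift along the tool's x, y, z in mm, then the turn about the tool's z in rad. In form: [[[dx, dy, dz, turn], ...]]. A call has 1 to 5 rows; each row shifts and turns the commanded pose from where the row before left it, along the tool's axes as they then stand; what a row does not reach is not made up. A row lasts 1/10 s, in which the tool goes at most 50 mm and 8.59 degrees, less where a joint would pass 70% of its speed; a pose out of reach is approached as far as the arm can. A call with a gripper value outside its range is refused whole. OPENING is the gripper's target within -1 to 1 (shut at 1, half-way at 0, fully open at -1), set as the call begins (- or left out, the last holds). The fingers move at their own pace and stop on an object; FORCE is the grip in N (left out, the last holds). Time passes only in rows, so rows that do not move let the fingers close. It gives the time, the measured TCP pose, the force, the opening and the grip force at its end, in the units of the state.
- status.observe(): the state, without advancing time (a new reading comes with each control period).
- vision.get_image(name): name is "side" or "top"; returns (picture, depth): 384x512x3 uint8, red, green, blue; 384x512 float32, m along the optical axis (not along the pixel's ray), 0 where there is no reading.
- vision.camera_info(name): a dict with "K" (3x3 intrinsics, pixels), "distortion" ([k1, k2, p1, p2, k3] as OpenCV has them; the pictures are not rectified), "xyz" and "orientation" of the camera in the world. Camera axes: x right, y down, z forward; pixel columns grow to the right and rows downward; lengths in m; the calibration is good to about 2 mm. A picture is of the moment at which its call begins. camera_info takes no time and is no camera call.
- r.hand_in(): hands the job in; it is judged then, once.
Trained networks look in the newest picture that a camera, given by its name, has taken for a name from the list of things; names that differ only in an ending like _2 or _b are one class to them, and where a whole thing is asked for, a point or a joint stands for the part that bears it (a point fixed in the world has none). Each returns a list of dicts, best first, with "p" (0 to 1); they miss things now and then, are a little off and sometimes report something else, mostly with a low value. They report only what shows in the picture. A call takes as long as a camera call. They do not tell look-alikes from the thing itself.
- models.trace(thing, camera): "region" (384x512 bool, what is visible of it) and "bbox" ([left, top, right, bottom] in pixels, round what is visible of it).
- models.pinpoint(thing, camera): "point" ([column, row] in pixels: a listed point, or the origin of a listed thing).
The state is a dict: "time_s": time; "joint_pos": joint angles; "joint_velocities": joint speeds; "joint_torque": joint torques, N m; "tool_pos": TCP position; "tool_rot": TCP orientation; "wrist_force": force on the tool from outside, world axes, zero at the start; "wrist_torque": the same for the moment, N m; "gripper_width": finger opening in m; "grip_force": force on a finger pad.
Only numpy, scipy, OpenCV 4.12 (cv2) and the standard library are available. Lean on these libraries where they do the work, as an engineer would, in place of code of your own. Each camera call takes 0.05 s, during which the arm holds its last target. There are 200 camera calls.

## Working session

There is one attempt and no reset: what is moved stays moved. The work goes in short steps, Python scripts to look and compute and a shell command to move; the robot and the scene stay as the last step left them, time stands still between calls to the robot, and variables do not carry over. Pictures are saved under pics/ and viewed, at most 12 in all, crops included, and the job is handed in when it is done.

```bash
mkdir -p pics; cat > h.py <<'E'
import numpy as np, cv2
from scipy.spatial.transform import Rotation as R
from station import status, vision, r, models
def rot(q): return R.from_quat([q[1],q[2],q[3],q[0]]).as_matrix()
def ray(cam,px):
    c=vision.camera_info(cam)
    u=cv2.undistortPoints(np.array(px,float).reshape(-1,1,2),np.array(c["K"],float),np.array(c["distortion"],float)).reshape(-1,2)
    return np.array(c["xyz"]),np.c_[u,np.ones(len(u))]@rot(c["orientation"]).T
def atz(cam,px,z):
    o,d=ray(cam,px); return o+d*((z-o[2])/d[:,2])[:,None]
def atdepth(cam,px,dep):
    o,d=ray(cam,px); return o+d*np.array(dep).reshape(-1,1)
def proj(cam,P):
    c=vision.camera_info(cam);M=rot(c["orientation"]).T
    return cv2.projectPoints(np.array(P,float).reshape(-1,1,3),cv2.Rodrigues(M)[0],-M@np.array(c["xyz"]),np.array(c["K"],float),np.array(c["distortion"],float))[0].reshape(-1,2)
def cloud(cam,dep,mask):
    v,u=np.nonzero(mask&(dep>0)); return atdepth(cam,np.c_[u,v],dep[v,u])
E
python3 - <<'E'
from h import *
for c in("top","side"):
    im,d=vision.get_image(c); cv2.imwrite(f"pics/{c}0.png",im[:,:,::-1]); print(c,vision.camera_info(c)["xyz"])
    np.savez(f"{c}0.npz",im=im,d=d)
    for t in["friction_block","push_stick","stick_mat","feeder","spare_block","grease_tin","paint_marker"]:
        for m in models.trace(t,c)[:3]:
            P=cloud(c,d,m["region"]); print(t,round(m["p"],2),m["bbox"],np.median(P,0).round(3) if len(P) else 0)
    for t in["guard_entry","guard_exit","feeder","block_center","stick_grip","stick_nose","push_stick","stick_mat"]:
        print(t,[(round(m["p"],2),np.round(m["point"],1)) for m in models.pinpoint(t,c)[:2]])
print(status.observe())
E
```

```text
top [0.28820181 0.0765728  1.49267777]
friction_block 0.66 [289.7, 190.9, 320.5, 209.8] [ 0.456 -0.066  0.039]
friction_block 0.57 [344.6, 223.7, 380.9, 245.5] [ 0.336 -0.257  0.024]
push_stick 0.67 [307.4, 140.8, 368.8, 153.8] [ 0.65  -0.19   0.015]
stick_mat 0.69 [298.6, 132.7, 380.1, 161.8] [ 0.632 -0.186  0.003]
stick_mat 0.26 [308.0, 138.6, 371.5, 152.4] [ 0.65  -0.189  0.015]
feeder 0.6 [203.6, 169.1, 325.2, 222.4] [0.461 0.069 0.017]
spare_block 0.87 [147.1, 226.7, 174.1, 252.4] [0.333 0.423 0.055]
grease_tin 0.5 [395.0, 156.1, 412.5, 173.2] [ 0.578 -0.406  0.036]
paint_marker 0.49 [119.3, 182.1, 127.0, 215.1] [0.479 0.563 0.011]
guard_entry [(0.6, array([272.1, 198.9]))]
guard_exit [(0.66, array([246.5, 199. ]))]
feeder [(0.84, array([259.4, 202. ]))]
block_center [(0.84, array([358.6, 237.4]))]
stick_grip [(0.78, array([354.8, 146.4])), (0.23, array([359. , 148.1]))]
stick_nose [(0.59, array([302.9, 146.9])), (0.3, array([358.8, 144. ]))]
push_stick []
stick_mat [(0.94, array([336.2, 146.4]))]
side [ 0.14933597 -1.65857626  0.74047867]
friction_block 0.69 [251.4, 208.6, 272.
[... 1024 characters left out ...]
: array([-1.51409677e+00,  1.58384740e-01,  1.59698465e+00, -3.40039001e-06,
        1.38621064e+00, -2.10089424e-01]), 'joint_velocities': array([-0.00016914, -0.00017862, -0.00087219, -0.00032704,  0.00062422,
        0.00043667]), 'joint_torque': array([-5.14558433e-04, -3.85569513e+01, -3.22354460e+01,  7.00205821e-02,
        3.07108986e-02,  3.16597053e-06]), 'tool_pos': array([ 0.15157411, -0.55464984,  0.23161742]), 'tool_rot': array([ 6.16498008e-06,  9.91116099e-01,  1.32999544e-01, -2.14999422e-06]), 'wrist_force': array([-0.37694701,  0.28837202,  0.9165077 ]), 'wrist_torque': array([-0.00987764,  0.00029421, -0.01759601]), 'grip_force': 0.0, 'gripper_width': 0.09187338909123609}
```

```bash
python3 - <<'E'
from h import *
z=np.load("top0.npz");im,d=z["im"],z["d"]
cv2.imwrite("pics/crop.png",cv2.resize(im[120:270,190:420],None,fx=3.4,fy=3.4,interpolation=cv2.INTER_CUBIC)[:,:,::-1])
hsv=cv2.cvtColor(im,cv2.COLOR_RGB2HSV)
v,u=np.mgrid[:384,:512]
P=atdepth("top",np.c_[u.ravel(),v.ravel()],d.ravel()).reshape(384,512,3)
def rect(n,m):
    Q=P[m&(d>0)]; (c,s,a)=cv2.minAreaRect((Q[:,:2]*1000).astype(np.float32)); print(n,len(Q),np.round(c,1),np.round(s,1),round(a,1),"z",np.percentile(Q[:,2],[5,50,95]).round(3))
def box(a,b,c,e): return (u>=a)&(u<=c)&(v>=b)&(v<=e)
rect("block",box(286,187,324,214)&(P[:,:,2]>.0335)&(P[:,:,2]<.05))
b=box(286,187,324,214); print("hsv block",np.median(hsv[b&(P[:,:,2]>.0335)],0),"other",np.median(hsv[box(352,230,372,240)],0))
s=box(298,134,380,160)
rect("stickall",s&(P[:,:,2]>.008)); rect("handle",s&(P[:,:,2]>.06)); rect("nose",s&(P[:,:,2]>.017)&(P[:,:,2]<.03)&(u<320))
rect("mat",box(294,128,385,166)&(hsv[:,:,2]<70)&(P[:,:,2]<.01))
rect("hood",box(225,165,290,230)&(P[:,:,2]>.09))
g=(hsv[:,:,0]>40)&(hsv[:,:,0]<90)&(hsv[:,:,1]>80)&box(195,160,335,230)
rect("bed",g)
rect("red",s&((hsv[:,:,0]<8)|(hsv[:,:,0]>172))&(hsv[:,:,1]>130))
E
```

```text
block 453 [456.3 -68.1] [100.  55.] 84.2 z [0.034 0.039 0.044]
hsv block [ 10. 151. 108.] other [109. 197. 162.]
stickall 778 [ 649.7 -194.7] [291.1  95. ] 89.5 z [0.008 0.015 0.089]
handle 152 [ 648.2 -252.1] [60.  26.7] 82.0 z [0.068 0.086 0.092]
nose 73 [659.6 -92.9] [39.6 38.8] 78.6 z [0.018 0.022 0.026]
mat 1682 [ 657.  -199.3] [126.9 324.7] 0.6 z [-0.003  0.003  0.008]
hood 987 [480.2  89.4] [ 78.3 161.9] 89.2 z [0.092 0.097 0.102]
bed 2566 [461.   68.1] [419.7 149.4] 88.0 z [0.008 0.014 0.02 ]
red 217 [ 647.9 -262. ] [79.6 26.8] 84.8 z [0.02  0.082 0.092]
```

View pics/crop.png

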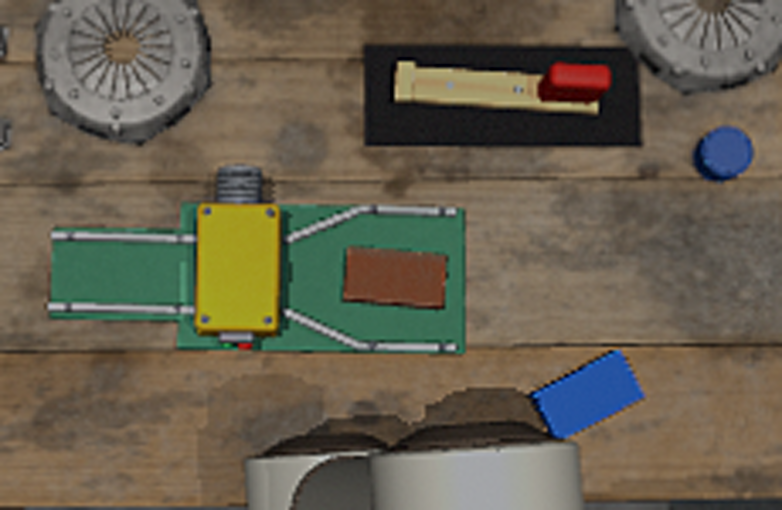

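View pics/side0.png

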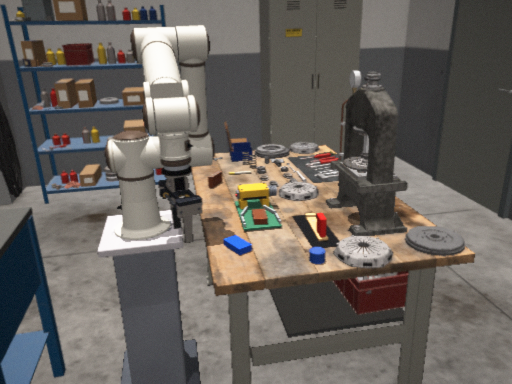

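Candidates for the friction block are the brown one on the green bed at (305,200) and the blue one at (362,235). The brown one lies on the infeed bed, so it is the target; the crop confirms this, and the blue one is the look-alike. The stick is on its mat, with the handle at about (360,144) and the nose at (308,144).

```bash
cat >> h.py <<'E'
def masks(im):
    hsv=cv2.cvtColor(im,cv2.COLOR_RGB2HSV).astype(int); v,u=np.mgrid[:384,:512]
    H,S,V=hsv[...,0],hsv[...,1],hsv[...,2]
    return H,S,V,u,v
def prect(cam,m,z):
    v,u=np.nonzero(m); Q=atz(cam,np.c_[u,v],z)[:,:2]*1000
    c,s,a=cv2.minAreaRect(Q.astype(np.float32)); w=np.cov(Q.T); e=np.linalg.eigh(w)[1][:,1]; e*=np.sign(e[1])
    return len(Q),Q.mean(0).round(1),"rect",np.round(c,1),np.round(s,1),round(a,1),"yaw",round(float(-np.degrees(np.arctan2(e[0],e[1]))),2)
E
python3 - <<'E'
from h import *
im=np.load("top0.npz")["im"];H,S,V,u,v=masks(im)
B=lambda a,b,c,e:(u>=a)&(u<=c)&(v>=b)&(v<=e)
big=lambda m:(lambda r:r[1]==1+np.argmax(r[2][1:,4]))(cv2.connectedComponentsWithStats(m.astype(np.uint8)))
print("block",prect("top",big(B(282,185,328,218)&(H<15)&(S>90)),.039))
print("hood",prect("top",big(B(240,175,280,225)&(H>18)&(H<35)&(S>150)),.098))
red=big(B(298,132,384,164)&((H<8)|(H>172))&(S>130)); print("red",prect("top",red,.088))
wood=big(B(298,134,384,160)&(H>10)&(H<35)&(V>110)&(S>50)); 
print("nose",prect("top",wood&(u<311),.023)); print("bar",prect("top",wood&(u>313)&(u<346),.013))
# black mat extents
print("mat",prect("top",big(B(292,128,386,168)&(V<55)),.003))
for n,bx in dict(outU=(206,186,246,194),outL=(206,206,246,214),inU=(299,178,324,184),inL=(299,218,324,225)).items():
    m=B(*bx)&(S<60)&(V>150); print(n,prect("top",m,.030))
for t,p in dict(entry=(272.1,198.9),exit=(246.5,199)).items(): print(t,atz("top",[p],.014)[0].round(4))
print("grip",atz("top",[(354.8,146.4)],.063),"nose",atz("top",[(302.9,146.9)],.013),"mat",atz("top",[(336.2,146.4)],.0))
print("side block/handle top check", atz("side",[(320.6,236.2)],.003))
E
```

```text
block (468, array([454.2, -68.1]), 'rect', array([454.3, -68.2]), array([99.4, 54.4]), 84.1, 'yaw', -6.32)
hood (908, array([459.2,  87.7]), 'rect', array([459.1,  87.9]), array([ 81.1, 127.7]), 89.2, 'yaw', 88.13)
red (218, array([ 640.5, -246.2]), 'rect', array([ 641.8, -245.8]), array([71.8, 37.9]), 89.5, 'yaw', 7.31)
nose (52, array([660.7, -83.4]), 'rect', array([661.6, -83. ]), array([14. , 36.3]), 88.3, 'yaw', 84.66)
bar (309, array([ 655.6, -159.5]), 'rect', array([ 655.5, -159.8]), array([110.8,  36. ]), 85.8, 'yaw', -4.39)
mat (1694, array([ 645.1, -186.6]), 'rect', array([ 649.5, -200. ]), array([314.5, 105.6]), 89.4, 'yaw', -0.5)
outU (47, array([501.2, 205.1]), 'rect', array([501.3, 202.9]), array([137.2,   4.4]), 87.6, 'yaw', -2.18)
outL (49, array([429.1, 204.5]), 'rect', array([429.2, 202.8]), array([136.2,   4.3]), 87.6, 'yaw', -2.31)
inU (26, array([524.7, -95.1]), 'rect', array([523.8, -92.3]), array([75.7,  3.5]), 89.4, 'yaw', -2.62)
inL (38, array([386.7, -87.6]), 'rect', array([386.6, -88.4]), array([74.6,  3.4]), 89.3, 'yaw', -1.52)
entry [0.4672 0.0453 0.014 ]
exit [0.4679 0.1335 0.014 ]
grip [[ 0.63798594 -0.2382182   0.063     ]] nose [[ 0.65015028 -0.06576069  0.013     ]] mat [[ 0.65399864 -0.18560817  0.        ]]
side block/handle top check [[ 0.64733938 -0.25178631  0.003     ]]
```

```bash
python3 - <<'E'
from h import *
for c in("top","side"):
    z=np.load(c+"0.npz");P=cloud(c,z["d"],np.ones((384,512),bool))
    k=P[(P[:,0]>.3)&(P[:,0]<1)&(abs(P[:,1])<.6)&(P[:,2]>.11)]
    h,_,_=np.histogram2d(k[:,0],k[:,1],bins=[np.arange(.3,1.01,.1),np.arange(-.6,.61,.1)]);print(h.astype(int))
E
```

```text
[[   0    0    0    0    0    3    0    0    0    0    0    0]
 [   0    0    0    0    0    0    0    0    0    0    0    0]
 [   0    0    0    0    0    0    0    0    0    0    0    0]
 [   0    0    0    0    0    0    0    0    0    0    0    0]
 [   0    0    0  164  263  170   74    0    0    0    0    0]
 [   0    0    0 1643 2735 3009 2075   52    0    0    0    0]
 [   0    0    0   71   61  293   80    0    0    0    0    0]]
[[   0    0    0    0    0    0    0    0    0    0    0    0]
 [   0    0    0    0    0    0    0    0    0    0    0    0]
 [   0    0    0    0    0    0    0    0    0    0    0    0]
 [   0    0    0    0    0    0    0    0    0    0    0    0]
 [   0    0    0  117  130   62   43    0    0    0    0    0]
 [   0    0    0 2798 1474  850  537    0    0    0    0    0]
 [   0    0    0  363   22    1    0    0    0    0    0    0]]
```

View pics/top0.png

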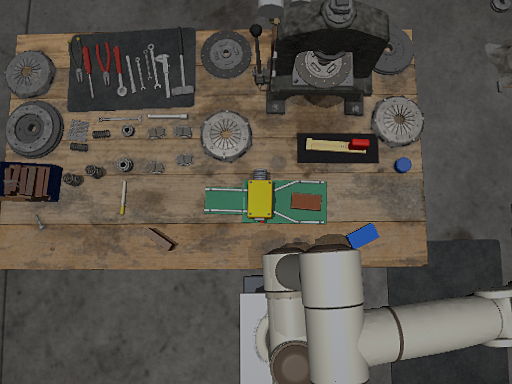

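```bash
for i in 1 2 3; do python3 -m crank '[[[37.2,-10.7,5,0],[37.2,-10.7,5,0],[37.2,-10.7,5,0],[37.2,-10.7,5,0],[37.2,-10.7,5,0]]]' -1; done; python3 - <<'E'
from h import *
for c in("top","side"):
    z=np.load(c+"0.npz");P=cloud(c,z["d"],np.ones((384,512),bool))
    k=P[(P[:,0]>.3)&(P[:,0]<1)&(P[:,1]>-.4)&(P[:,1]<.2)]
    for a,b in((.03,.11),(.11,.2),(.2,.3),(.3,.5)):
        q=k[(k[:,2]>a)&(k[:,2]<b)&(k[:,0]>.69)]; print(c,a,b,np.percentile(q[:,0],[1,5,25]).round(3))
E
```

```text
time_s: 2.1
tool_pos: [0.3181, -0.4531, 0.2066]
tool_rot: [0.0, 0.991, 0.133, 0.0]
wrist_force: [0.8, -0.3, 0.1]
gripper_width: 0.0918
grip_force: 0.0
time_s: 2.6
tool_pos: [0.4835, -0.3524, 0.1815]
tool_rot: [0.0, 0.991, 0.133, 0.0]
wrist_force: [-0.4, -0.1, -0.4]
gripper_width: 0.0918
grip_force: 0.0
time_s: 3.1
tool_pos: [0.6488, -0.2517, 0.1563]
tool_rot: [0.0, 0.991, 0.133, -0.0]
wrist_force: [0.1, -0.9, -1.0]
gripper_width: 0.0918
grip_force: 0.0
top 0.03 0.11 [0.693 0.704 0.748]
top 0.11 0.2 [0.779 0.788 0.794]
top 0.2 0.3 [0.788 0.799 0.824]
top 0.3 0.5 [0.82  0.825 0.833]
side 0.03 0.11 [0.696 0.714 0.812]
side 0.11 0.2 [0.779 0.789 0.808]
side 0.2 0.3 [0.789 0.801 0.83 ]
side 0.3 0.5 [0.818 0.824 0.831]
```

```bash
for i in 1 2; do python3 -m crank '[[[0,0,0,-0.1227],[0,0,0,-0.1227],[0,0,0,-0.1227],[0,0,0,-0.1227],[0,0,0,-0.1227]]]'; done; python3 - <<'E'
from h import *
im,d=vision.get_image("side"); s=status.observe(); print(s["joint_pos"].round(2),s["tool_pos"].round(4))
t=rot(s["tool_rot"]);print(t.round(3))
cv2.imwrite("pics/side1.png",cv2.resize(im[150:270,230:390],(800,600),interpolation=cv2.INTER_CUBIC)[:,:,::-1])
E
```

```text
time_s: 3.6
tool_pos: [0.6475, -0.2527, 0.1564]
tool_rot: [-0.0, 0.904, 0.428, -0.0]
wrist_force: [-0.2, 0.1, 1.0]
gripper_width: 0.0917
grip_force: 0.0
time_s: 4.1
tool_pos: [0.6475, -0.2527, 0.1565]
tool_rot: [-0.0, 0.732, 0.681, -0.0]
wrist_force: [0.2, 0.5, -0.8]
gripper_width: 0.0918
grip_force: 0.0
[-0.55  0.52  1.29 -0.    1.33 -0.48] [ 0.6475 -0.2527  0.1565]
[[ 0.067  0.998 -0.   ]
 [ 0.998 -0.067  0.   ]
 [ 0.    -0.    -1.   ]]
```

View pics/side1.png

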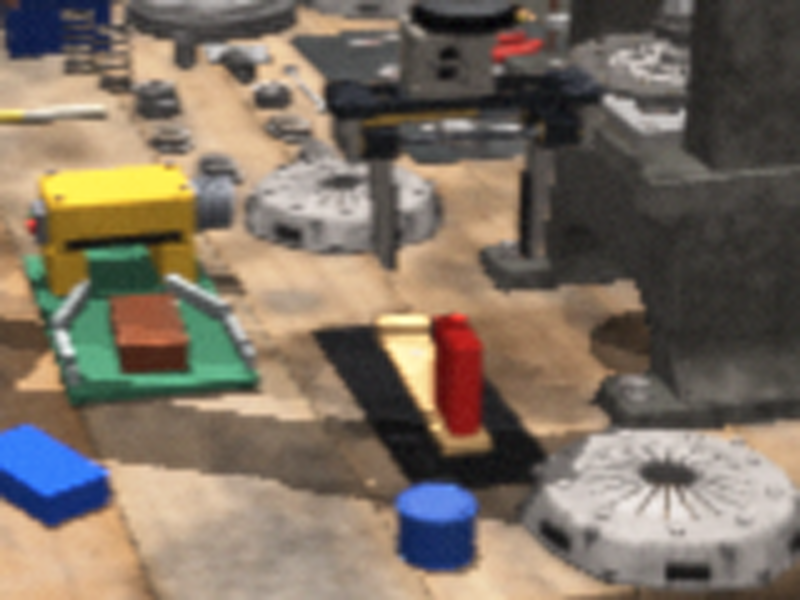

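The open fingers straddle the red handle: they sit at crop x 383 and 535, with the handle centre at 458. Next I descend and grip.

```bash
python3 -m crank '[[[0,0,20,0],[0,0,20,0],[0,0,20,0],[0,0,20,0],[0,0,15.5,0]]]'; python3 -m crank '[[[0,0,0,0],[0,0,0,0],[0,0,0,0],[0,0,0,0],[0,0,0,0]]]' 1 35;  python3 -m crank '[[[0,0,0,0],[0,0,0,0],[0,0,0,0]]]'
```

```text
time_s: 4.65
tool_pos: [0.647, -0.2524, 0.0595]
tool_rot: [-0.001, 0.734, 0.679, -0.0]
wrist_force: [-0.6, -0.4, 0.2]
gripper_width: 0.0922
grip_force: 0.0
time_s: 5.15
tool_pos: [0.6481, -0.253, 0.0621]
tool_rot: [0.001, 0.734, 0.679, 0.0]
wrist_force: [0.0, 0.4, -0.6]
gripper_width: 0.0542
grip_force: 0.0
time_s: 5.45
tool_pos: [0.6475, -0.2527, 0.0611]
tool_rot: [-0.0, 0.734, 0.679, -0.0]
wrist_force: [-0.2, -0.5, -0.2]
gripper_width: 0.0301
grip_force: 0.0
```

```bash
python3 -m crank '[[[0,0,0,0],[0,0,0,0],[0,0,0,0],[0,0,0,0],[0,0,0,0]]]'; python3 -m crank '[[[0,0,-5,0],[0,0,-10,0],[0,0,-15,0],[0,0,-15,0],[0,0,-15,0]]]'
python3 - <<'E'
from h import *
for c in("top","side"):
    im,d=vision.get_image(c);np.savez(c+"1.npz",im=im,d=d);cv2.imwrite(f"pics/{c}2.png",cv2.resize(im[110:210,280:400] if c=="top" else im[150:270,230:390],(720,540 if c=="side" else 600),interpolation=cv2.INTER_CUBIC)[:,:,::-1])
    print(c,[(m["p"],m["point"]) for m in models.pinpoint("stick_nose",c)])
s=status.observe();print(s["tool_pos"],s["tool_rot"])
E
```

```text
time_s: 5.95
tool_pos: [0.6476, -0.2527, 0.0611]
tool_rot: [0.0, 0.734, 0.679, 0.0]
wrist_force: [0.9, -0.0, -0.6]
gripper_width: 0.024
grip_force: 35.0
time_s: 6.45
tool_pos: [0.6479, -0.253, 0.1233]
tool_rot: [0.001, 0.734, 0.679, 0.0]
wrist_force: [1.2, -0.1, -1.5]
gripper_width: 0.024
grip_force: 35.0
top [(0.8, [305.0, 141.0])]
side [(0.82, [310.1, 201.5])]
[ 0.64784259 -0.25292366  0.12194835] [6.55103404e-04 7.33804425e-01 6.79360434e-01 1.95933147e-04]
```

View pics/top2.png

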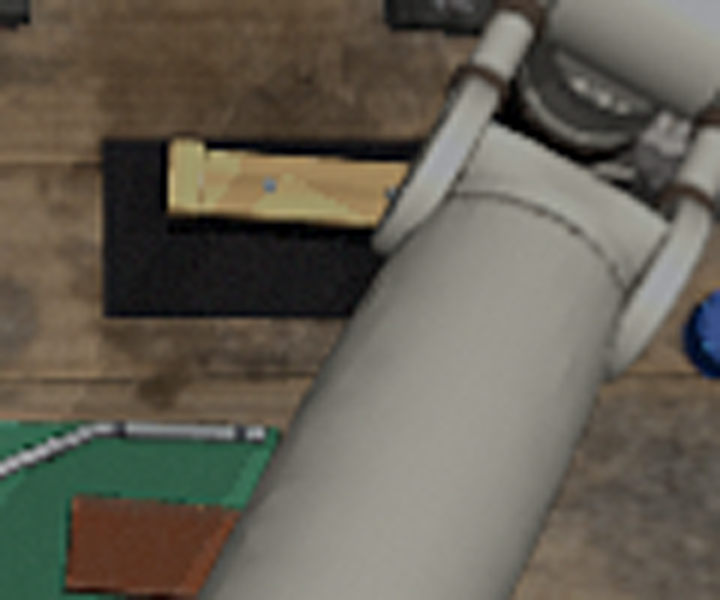

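View pics/side2.png

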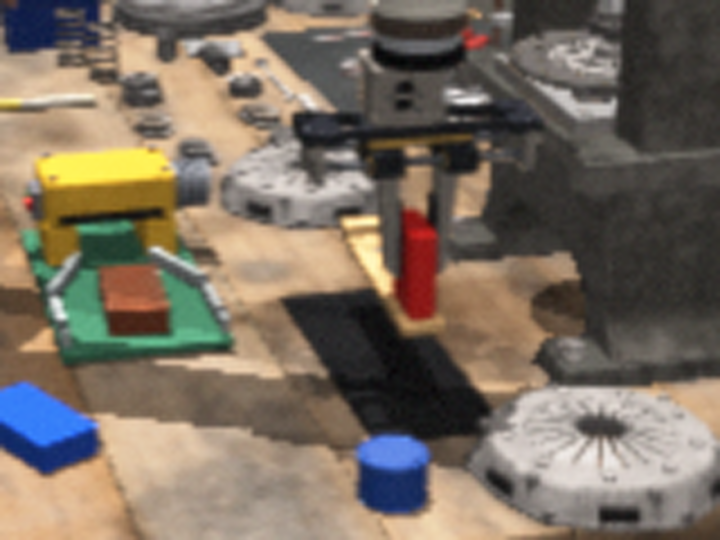

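```bash
python3 - <<'E'
from h import *
im=np.load("top1.npz")["im"];H,S,V,u,v=masks(im)
B=lambda a,b,c,e:(u>=a)&(u<=c)&(v>=b)&(v<=e)
wood=B(303,131,348,149)&(H>10)&(H<35)&(V>110)&(S>50)
print("nose",prect("top",wood&(u<=313),.084)); print("bar",prect("top",wood&(u>315)&(u<342),.074))
print("nose cols",[(c,int((wood&(u==c)).sum())) for c in range(303,318)])
print("nosefront",atz("top",[(307.5,139.7)],.084)[0].round(4))
print("mat corners",atz("top",[(297.2,132.7),(297.2,162.3),(380.3,132.7),(378.7,162.7)],.003).round(4)[:,:2])
print("nose side",proj("side",[(.6625,-.073,.074)]))
E
```

```text
nose (69, array([660.7, -85.2]), 'rect', array([661.5, -85.3]), array([16.9, 38.3]), 88.4, 'yaw', 88.78)
bar (260, array([ 655.8, -147.3]), 'rect', array([ 655.8, -147.1]), array([86.8, 35.1]), 84.6, 'yaw', -6.13)
nose cols [(303, 0), (304, 0), (305, 0), (306, 0), (307, 0), (308, 11), (309, 12), (310, 12), (311, 12), (312, 11), (313, 11), (314, 10), (315, 10), (316, 10), (317, 10)]
nosefront [ 0.6575 -0.0751  0.084 ]
mat corners [[ 0.7047 -0.0478]
 [ 0.5972 -0.0452]
 [ 0.7022 -0.3457]
 [ 0.5928 -0.3338]]
nose side [[310.13474191 200.52990918]]
```

```bash
python3 -m crank '[[[0,0,0,-0.044],[-9.2,-24.65,0,0],[-9.2,-24.65,0,0],[-9.2,-24.65,0,0],[-9.2,-24.65,0,0]]]'; python3 -m crank '[[[-9.2,-24.65,0,0],[-9.2,-24.65,0,0],[-9.2,-24.65,0,0],[-9.2,-24.65,0,0],[0,0,0,0]]]'; python3 -m crank '[[[0,0,12,0],[0,0,12,0],[0,0,12,0],[0,0,10,0],[0,0,0,0]]]'
python3 - <<'E'
from h import *
for c in("top","side"):
    im,d=vision.get_image(c);np.savez(c+"2.npz",im=im,d=d);cv2.imwrite(f"pics/{c}3.png",cv2.resize(im[160:250,250:370] if c=="top" else im[160:280,200:360],(800,600),interpolation=cv2.INTER_CUBIC)[:,:,::-1])
s=status.observe();print(s["tool_pos"],rot(s["tool_rot"])[:,0])
E
```

```text
time_s: 7.15
tool_pos: [0.5461, -0.2859, 0.1198]
tool_rot: [-0.001, 0.719, 0.695, -0.0]
wrist_force: [0.2, -1.1, -1.7]
gripper_width: 0.024
grip_force: 35.0
time_s: 7.65
tool_pos: [0.4452, -0.3199, 0.1199]
tool_rot: [-0.002, 0.72, 0.694, -0.0]
wrist_force: [0.3, 0.1, -1.4]
gripper_width: 0.0235
grip_force: 35.0
time_s: 8.15
tool_pos: [0.4472, -0.3182, 0.0725]
tool_rot: [-0.002, 0.718, 0.696, 0.0]
wrist_force: [-0.7, 0.6, -1.8]
gripper_width: 0.0238
grip_force: 35.0
[ 0.44810981 -0.31949281  0.07467096] [3.25938657e-02 9.99468526e-01 5.52976401e-04]
```

View pics/side3.png

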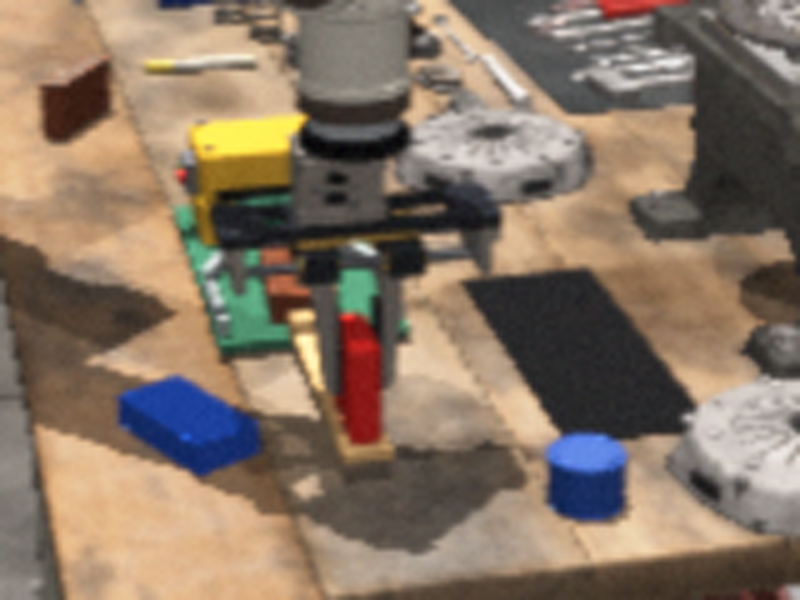

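View pics/top3.png

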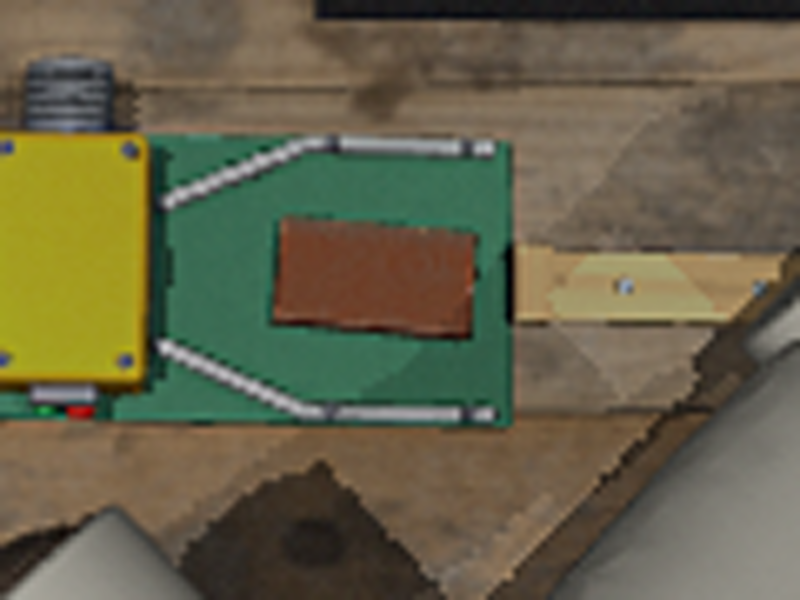

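The stick is held level. The nose front is at the bed edge at top crop (512,286), square to the block's rear face at (475,286), so I start pushing.

```bash
python3 -m crank '[[[5,1,-1.5,0],[8,0.5,0,0],[9,0,0,0],[9,0,0,0],[9,0,0,0]]]'; python3 -m crank '[[[9,0,0,0],[9,0,0,0],[9,0,0,0],[9,0,0,0],[9,0,0,0]]]'
python3 - <<'E'
from h import *
im,d=vision.get_image("top");H,S,V,u,v=masks(im);np.savez("top3.npz",im=im)
B=lambda a,b,c,e:(u>=a)&(u<=c)&(v>=b)&(v<=e)
print("block",prect("top",B(272,185,328,218)&(H<14)&(S>110)&(V<150),.039))
cv2.imwrite("pics/top4.png",cv2.resize(im[160:250,250:370],(800,600),interpolation=cv2.INTER_CUBIC)[:,:,::-1])
E
```

```text
time_s: 8.75
tool_pos: [0.4509, -0.279, 0.0768]
tool_rot: [0.0, 0.719, 0.695, -0.0]
wrist_force: [0.4, -0.3, -1.7]
gripper_width: 0.0234
grip_force: 35.0
time_s: 9.25
tool_pos: [0.4523, -0.2341, 0.0766]
tool_rot: [0.0, 0.719, 0.695, 0.0]
wrist_force: [0.8, -0.2, -0.2]
gripper_width: 0.0239
grip_force: 35.0
block (440, array([451.6,  -6. ]), 'rect', array([451.4,  -6.3]), array([98.5, 51.1]), 89.3, 'yaw', -2.36)
```

View pics/top4.png

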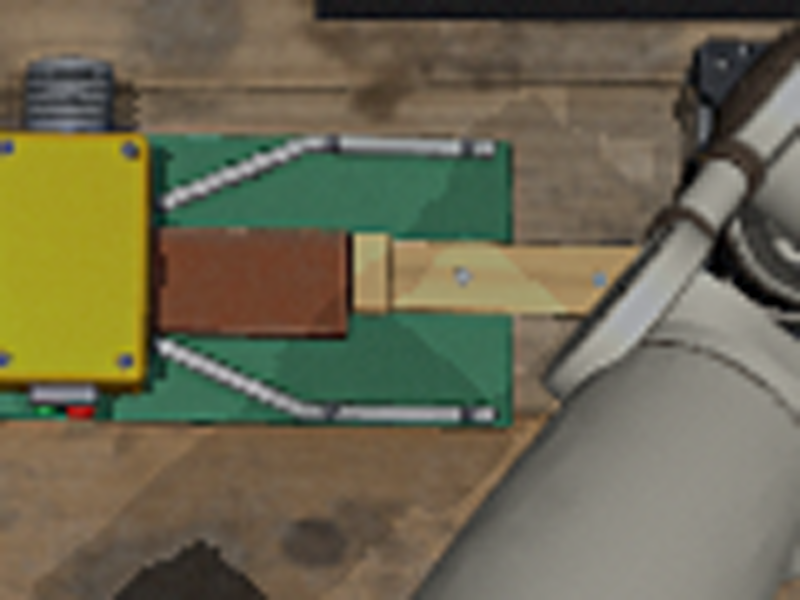

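```bash
for i in 1 2; do python3 -m crank '[[[10,0.35,0,0],[10,0.35,0,0],[10,0.35,0,0],[10,0.35,0,0],[10,0.35,0,0]]]' | grep -E "pos|force"; done; python3 -m crank '[[[10,0,0,0],[10,0,0,0],[10,0,0,0],[10,0,0,0],[10,0,0,0]]]'
python3 - <<'E'
from h import *
im,d=vision.get_image("top")
cv2.imwrite("pics/top5.png",cv2.resize(im[160:250,190:310],(800,600),interpolation=cv2.INTER_CUBIC)[:,:,::-1])
E
```

```text
tool_pos: [0.4557, -0.184, 0.0766]
wrist_force: [-0.8, -0.6, -1.5]
grip_force: 35.0
tool_pos: [0.4591, -0.1342, 0.0766]
wrist_force: [-0.1, -0.5, -1.8]
grip_force: 35.0
time_s: 10.8
tool_pos: [0.4608, -0.0842, 0.0766]
tool_rot: [-0.0, 0.719, 0.695, 0.0]
wrist_force: [-0.1, -0.5, -2.3]
gripper_width: 0.024
grip_force: 35.0
```

View pics/top5.png

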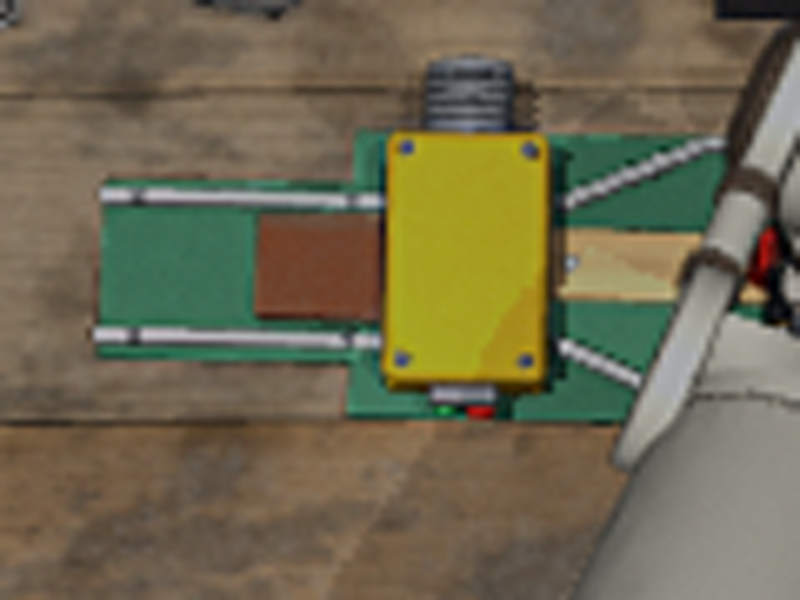

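The block comes straight out between the outfeed rails. Its leading edge is at col 256 and the bed end is at 98, about 84 mm apart, so I push 60 mm more and then check.

```bash
python3 -m crank '[[[10,0,0,0],[10,0,0,0],[10,0,0,0],[10,0,0,0],[8,0,0,0]]]' | grep -E "pos|force";  python3 -m crank '[[[6,0,0,0],[4,0,0,0],[2,0,0,0],[0,0,0,0]]]'
python3 - <<'E'
from h import *
im,d=vision.get_image("top");H,S,V,u,v=masks(im);np.savez("top6.npz",im=im)
B=lambda a,b,c,e:(u>=a)&(u<=c)&(v>=b)&(v<=e)
print("block",prect("top",B(206,190,246,211)&(H<14)&(S>110)&(V<150),.039))
cv2.imwrite("pics/top6.png",cv2.resize(im[160:250,190:310],(800,600),interpolation=cv2.INTER_CUBIC)[:,:,::-1])
E
```

```text
tool_pos: [0.4623, -0.0361, 0.0766]
wrist_force: [-0.3, 0.0, -1.8]
grip_force: 35.0
time_s: 11.75
tool_pos: [0.4627, -0.0249, 0.0766]
tool_rot: [-0.0, 0.719, 0.695, 0.0]
wrist_force: [1.0, 0.7, -2.0]
gripper_width: 0.0239
grip_force: 35.0
block (437, array([462.8, 204.3]), 'rect', array([464. , 203.9]), array([98.8, 51.2]), 89.4, 'yaw', -2.65)
```

View pics/top6.png

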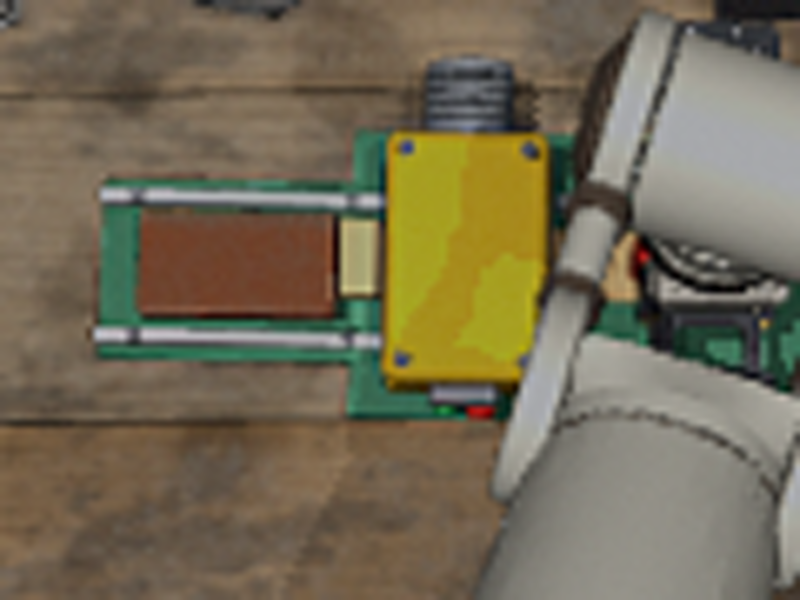

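The block lies between the outfeed rails, feeder y about 66 to 166 mm, fully clear of the guard and on the bed. Next I retract straight back, lift, and return to the mat.

```bash
python3 -m crank '[[[-8,0,0,0],[-20,0,0,0],[-28,0,0,0],[-28,0,0,0],[-28,0,0,0]]]'|grep -E "pos|force"; python3 -m crank '[[[-28,0,0,0],[-25,0,0,0],[-10,0,0,0],[0,0,0,0]]]'|grep -E "pos|force"; python3 -m crank '[[[0,0,-10,0],[0,0,-15,0],[0,0,-15,0],[0,0,-10,0],[0,0,0,0]]]'|grep -E "pos|force"; python3 -m crank '[[[-7,24.2,0,0],[-7,24.2,0,0],[-7,24.2,0,0],[-7,24.2,0,0],[-7,24.2,0,0]]]'|grep -E "pos|force"; python3 -m crank '[[[-7,24.2,0,0],[-7,24.2,0,0],[-7,24.2,0,0],[0,0,0,-0.02],[0,0,0,0]]]'
python3 - <<'E'
from h import *
im,d=vision.get_image("top");H,S,V,u,v=masks(im);np.savez("top7.npz",im=im,d=d)
B=lambda a,b,c,e:(u>=a)&(u<=c)&(v>=b)&(v<=e)
wood=B(303,131,348,152)&(H>10)&(H<35)&(V>110)&(S>50)
print("bar",prect("top",wood&(u>318)&(u<342),.079),prect("top",wood&(u<314),.089))
s=status.observe();print(s["tool_pos"],rot(s["tool_rot"])[:,0])
E
```

```text
tool_pos: [0.4588, -0.1388, 0.0767]
wrist_force: [0.6, 0.2, -2.2]
grip_force: 35.0
tool_pos: [0.4568, -0.2013, 0.0767]
wrist_force: [0.3, -0.0, -1.9]
grip_force: 35.0
tool_pos: [0.4581, -0.1999, 0.1285]
wrist_force: [1.0, -0.5, -2.8]
grip_force: 35.0
tool_pos: [0.5772, -0.2383, 0.1255]
wrist_force: [-0.2, 0.7, -1.9]
grip_force: 35.0
time_s: 14.2
tool_pos: [0.648, -0.2615, 0.1253]
tool_rot: [-0.001, 0.711, 0.703, -0.0]
wrist_force: [-0.5, 0.5, -2.1]
gripper_width: 0.0237
grip_force: 35.0
bar (225, array([ 648.3, -151.5]), 'rect', array([ 648.4, -151.4]), array([75.3, 31.2]), 89.5, 'yaw', -0.12) (36, array([649.8, -89.4]), 'rect', array([649.8, -89.4]), array([ 6.7, 38. ]), 88.3, 'yaw', 88.22)
[ 0.64770215 -0.2614842   0.12552645] [0.01255215 0.99992053 0.00117459]
```

```bash
python3 -m crank '[[[0,0,15,0],[0,0,18,0],[0,0,15,0],[0,0,9,0],[0,0,4,0]]]'|grep -E "pos|force"; python3 -m crank '[[[0,0,2,0],[0,0,1,0],[0,0,0.4,0],[0,0,0,0],[0,0,0,0]]]'|grep -E "pos|force"
```

```text
tool_pos: [0.6474, -0.2617, 0.0631]
wrist_force: [0.1, 0.1, -2.7]
grip_force: 35.0
tool_pos: [0.6489, -0.2625, 0.0628]
wrist_force: [-0.3, -0.6, -2.4]
grip_force: 35.0
```

```bash
python3 -m crank '[[[0,0,0.5,0],[0,0,0,0]]]'|grep -E "pos|force"; python3 -m crank '[[[0,0,0.5,0],[0,0,0,0],[0,0,0,0]]]'|grep -E "pos|force"
```

```text
tool_pos: [0.6486, -0.2623, 0.0618]
wrist_force: [0.5, 0.2, -2.1]
grip_force: 35.0
tool_pos: [0.6486, -0.2623, 0.0612]
wrist_force: [0.1, 0.5, -1.8]
grip_force: 35.0
```

```bash
python3 -m crank '[[[0,0,0.4,0],[0,0,0,0]]]'|grep -E "pos|force"; python3 -m crank '[[[0,0,0,0],[0,0,0,0],[0,0,0,0],[0,0,0,0],[0,0,0,0]]]' -1|grep -E "width|force"; python3 -m crank '[[[0,0,0,0],[0,0,0,0],[0,0,0,0],[0,0,0,0]]]'|grep -E "width|force"; python3 -m crank '[[[0,0,-10,0],[0,0,-20,0],[0,0,-30,0],[0,0,-30,0],[0,0,-20,0]]]'; python3 -m crank '[[[-20,-30,0,0],[-20,-30,0,0],[-20,-30,0,0],[-20,-30,0,0],[-20,-30,0,0]]]';python3 -m crank '[[[-20,-30,0,0],[-20,-30,0,0],[0,0,0,0],[0,0,0,0],[0,0,0,0]]]'
python3 - <<'E'
from h import *
a,_=vision.get_image("top");b,_=vision.get_image("side")
o=np.hstack([cv2.resize(a[110:270,110:430],(800,400)) ,]);o2=cv2.resize(b[150:270,200:360],(266,200));f=np.zeros((600,800,3),np.uint8);f[:400]=o;f[400:,:266]=o2
cv2.imwrite("pics/end.png",f[:,:,::-1])
H,S,V,u,v=masks(a);B=lambda a,b,c,e:(u>=a)&(u<=c)&(v>=b)&(v<=e)
print("bar",prect("top",B(300,134,348,160)&(H>10)&(H<35)&(V>110)&(S>50),.015))
E
```

```text
tool_pos: [0.6486, -0.2623, 0.0611]
wrist_force: [-0.8, 0.6, 0.5]
grip_force: 35.0
wrist_force: [-0.1, -0.6, -0.7]
gripper_width: 0.0623
grip_force: 0.0
wrist_force: [-0.2, 0.8, -0.1]
gripper_width: 0.0914
grip_force: 0.0
time_s: 17.35
tool_pos: [0.6496, -0.2629, 0.1747]
tool_rot: [0.002, 0.712, 0.703, 0.0]
wrist_force: [-0.5, 0.6, 1.3]
gripper_width: 0.0918
grip_force: 0.0
time_s: 17.85
tool_pos: [0.4963, -0.3612, 0.1719]
tool_rot: [0.001, 0.712, 0.703, -0.0]
wrist_force: [0.5, -0.1, 0.7]
gripper_width: 0.092
grip_force: 0.0
time_s: 18.35
tool_pos: [0.4377, -0.3991, 0.1713]
tool_rot: [0.0, 0.711, 0.703, 0.0]
wrist_force: [-0.0, -0.3, -0.0]
gripper_width: 0.0916
grip_force: 0.0
bar (396, array([ 650.5, -154.4]), 'rect', array([ 652., -156.]), array([138.3,  36.1]), 89.4, 'yaw', -1.1)
```

View pics/end.png

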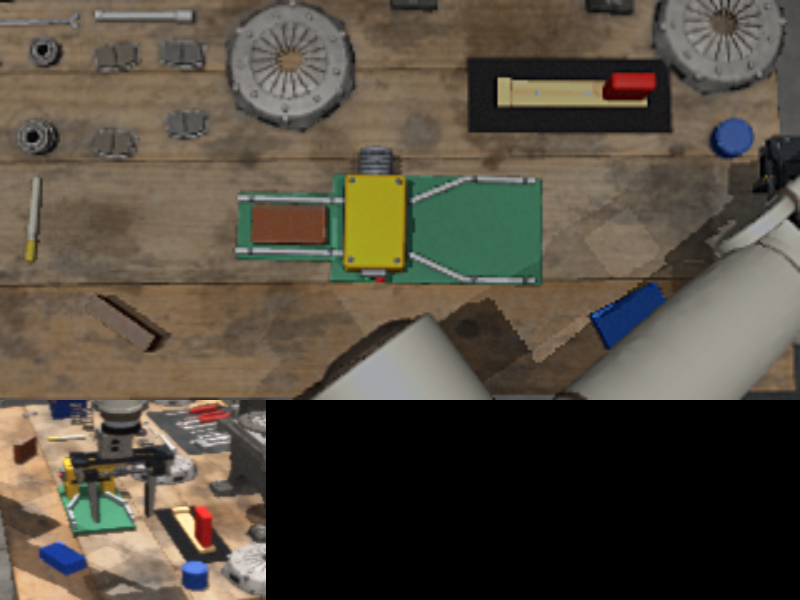

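The stick lies flat and centred on its mat at crop (575,92). The block sits on the outfeed bed between the rails at (289,224), and the other things are where they were.

```bash
python3 -c "
from h import *
print(r.hand_in())"
```

```text
the job is handed in; nothing more can be done
None
```

The job is handed in at about 18 s: the friction block is clear of the guard on the outfeed bed between the rails, the push stick is flat on its mat, and nothing else was moved.

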